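# Loosen the squeegee clamp with its reversible ratchet

## Task

Loosen the bench clamp that holds the small squeegee: flip the ratchet's direction lever over to its loosening side, then swing the handle to and fro by its upright knob, so that the anticlockwise strokes unscrew the bolt, until the bolt comes up against its stop and the jaw is fully raised. Go by feel: never load the knob with more than about 25 N sideways. Leave the lever on the loosening side, and the squeegee and the things around where they are.

Things in the scene. Friction and masses are not known exactly. Their poses are not given: they have to be found in the camera images.
- clamp: Aluminium bed plate, 190 x 205 x 10 mm, screwed to the table, that carries the squeegee, the jaw and the ratchet. Origin: on the table, under the vertical bolt. Its y axis points from the bolt toward the squeegee; z up.
- bolt_axis (a point): Point on the vertical axis of the bolt, 88 mm above the table. The handle, the wheel and the bolt all turn about this axis. The ratchet head round it is a flat steel disc, 70 mm across, top at 67 mm, with the handle growing out of one side.
- knob_mid (a point): Middle of the upright black knob at the end of the handle, 88 mm above the table and 120 mm from the bolt axis. The knob is 22 to 24 mm thick, stands from 66 to 110 mm above the table and spins freely on its pin. The handle under it is 12 mm high, its top at 65 mm.
- lever_tab (a point): Upper part of the direction lever's upright round steel tab, 10 mm thick; its top is 102 mm above the table, this point 90 mm. It stands on a flat dark lever (top at 77 mm) on the ratchet head, pivoted 44 mm from the bolt axis toward the knob and 46 mm from the tab. Seen by someone at the knob who looks toward the bolt: tab 16 mm to the right = tightening side, 16 mm to the left = loosening side.
- lever (a joint): Direction lever, rad: 0 = tightening side (as it starts; drives the bolt clockwise only), 0.35 = middle, 0.7 = loosening side (drives anticlockwise only, slips with clicks on the way back). A spring snaps it to the nearer side; about 4 N at the tab takes it over. With a pawl on top of a tooth it rests up to 0.2 short and drops in as the handle swings.
- ratchet (a joint): Angle of the ratchet head, rad, positive anticlockwise from above; stops at 0 (handle along the clamp's -x axis) and at 1.6 (about along its -y axis). Turns easily when the pawl slips.
- beam (a joint): How far the springy handle is bent about the bolt axis relative to the head, rad, positive when the knob is pulled anticlockwise: 25 N m per rad, that is about 0.12 rad at 25 N on the knob. The knob's direction is that of the head plus this angle.
- jaw_bar (a point): Top of the steel jaw bar across the squeegee's wood, 42 to 44 mm above the table at the start; it rises 4.5 mm per rad of bolt. The bolt has 1.5 to 1.8 rad left to turn (up to 0.55 rad of each stroke is lost in play, so two strokes) and takes about 9 N at the knob. At its stop it turns no more and this point is 50.1 mm above the table.
- squeegee_b: Small wooden squeegee with a rubber blade, 99 x 180 x 25 mm, lying loose on the bed under the jaw. Origin: middle of its underside.
- spring_clamp_b: Black spring clamp, 40 x 111 x 24 mm, bystander. Origin: middle of its underside.
- pin_tin: Flat hinged tin, 81 x 116 x 30 mm, bystander. Origin: middle of its underside.
- marker_a: Black felt marker, 16 x 136 x 17 mm, lying, bystander. Origin: middle of its underside.
- blue_tape: Roll of blue tape, 104 mm across, 24 mm high, bystander. Origin: middle of its underside.
- ink_jar_black: Ink jar with black lid, 74 mm across, 85 mm high, bystander. Origin: middle of its underside.

How it is judged (in metres and radians):
On the way, in this order (a step that is already met when the one before it is completed fails the run):
1. the direction lever is flipped to the loosening side while the clamp is still tight (value of joint lever above 0.43 rad and z of jaw_bar in the frame of clamp below 0.0445 m), for 0.2 s.
2. the bolt is turned back to its stop, so that the jaw is fully raised (z of jaw_bar in the frame of clamp above 0.0496 m), for 0.2 s.
At the end, for the whole second after the job is handed in: The jaw is fully raised (its bar's top at least 49.6 mm above the table; 50.1 mm at the stop), the lever is on the loosening side (above 0.43 rad) and the handle is at rest (z of jaw_bar in the frame of clamp above 0.0496 m and value of joint lever above 0.43 rad and velocity of joint ratchet between -0.05 and 0.05 rad/s); the robot touches nothing.
It fails at once if the handle is overstrained: more than about 28 N sideways at the knob (bent more than 0.135 rad) (value of joint beam above 0.135 rad or value of joint beam below -0.135 rad).
It fails at once if the squeegee or a bystander is shifted by more than 30 mm (distance of any of spring_clamp_b, pin_tin, marker_a, blue_tape, ink_jar_black, squeegee_b from where it was at the start of the episode above 0.03 m).
It also fails if it takes over 61 s, if anything falls off the work surface, if the arm or the gripper's body presses on something with over 40 N, if the wrist force passes 120 N, or if a joint passes its speed limit or range.

## Robot

A 6-joint arm with a two-finger parallel gripper is mounted at the origin on the work surface; the furniture and walls round the work are solid. World frame = base frame: x ahead of the robot, y to its left, z up, the work surface at z = 0. Lengths are in mm, angles in rad, forces in N, time in s.
With the tool pointing down it reaches from about 350 to 775 mm from the base axis. Payload 7.3 kg.
Tool frame: the origin (TCP) lies on the centre line of the jaws, within the pads' length; the fingertips stand 17 mm ahead of it and the grasp point (between the pads) lies 2 mm behind it; z points along the fingers, y is the line along which they close (so a half turn about z gives the same grasp; the last joint's range is limited). The gripper opens to 92 mm and grips with 3 to 60 N. Pads are 19 mm wide; open, the fingers measure 130 mm over their backs; the gripper's body (75 mm by 190 mm) begins 47 mm behind the grasp point.
Start: joints at [1.054, 0.342, 1.524, -0, 1.275, -0.146], TCP at [190.227, 489.346, 221.441] pointing down, gripper open.
Joint ranges: [-2.53, 2.53], [-0.77, 2.02], [0.04, 2.7], [-1, 4.14], [0.28, 2.66], [-3.11, 3.11]. Speed limits (rad/s): [2.57, 2.57, 3.14, 3.14, 3.14, 3.14].

## Interface

Orientations are given as [roll, pitch, yaw] about the fixed x, y, z axes, in that order (R = Rz(yaw) Ry(pitch) Rx(roll)).
In Python, from plant import bot gives the robot as it stands. The module is installed in compiled form; this text tells all that it offers.
- The arm moves only by the shell command python3 -m pendant 'ROWS'. ROWS is JSON, a list of rows, each a list of 3 entries, a list of its own where there are three numbers: the shift along the world's x, y, z as a fraction of full scale, then the turn, a rotation vector about the world's x, y, z as a fraction of full scale, then the opening, from -1 (shut) to 1 (fully open), so that 0 is half open. In form: [[[tx, ty, tz], [rx, ry, rz], claw], ...]. A call has exactly 10 rows; each row shifts and turns the commanded pose from where the row before left it; what a row does not reach is not made up. Full scale, the value 1, is 30 mm for a shift and 0.12 rad for a turn. A row lasts 1/12 s, in which the tool goes at most 41.7 mm and 7.16 degrees, less where a joint would pass 70% of its speed; a pose out of reach is approached as far as the arm can. A call with a number of a shift or a turn outside -1 to 1 is refused whole. A call with a gripper value outside its range is refused whole. The fingers move at their own pace and stop on an object; the grip force is fixed at half the most. Time passes only in rows, so rows that do not move let the fingers close, or fill a call up. It gives the time, the measured TCP pose, the force, the opening and the grip force at its end, in the units of the state.
- bot.get_obs(): the state, without advancing time (a new reading comes with each control period).
- bot.capture(name): name is "scene" or "top"; returns the picture (480x640x3 uint8, blue, green, red); there is no depth.
- bot.camera_params(name): a dict with "fovy" (degrees; the focal length in pixels is half the picture's height over the tangent of half this angle, whatever the lens; pixels are square), "cx", "cy" (the principal point, pixels), "distortion" ([k1, k2, p1, p2, k3] as OpenCV has them; the pictures are not rectified), "camera_from_world" (4x4, takes a point from world to camera coordinates). Camera axes: x right, y down, z forward; pixel columns grow to the right and rows downward; lengths in mm; the calibration is good to about 2 mm. A picture is of the moment at which its call begins. camera_params takes no time and is no camera call.
- bot.close_job(): hands the job in; it is judged then, once.
The state is a dict: "time": time; "joint_positions": joint angles; "dq": joint speeds; "tau": joint torques, N m; "tool_pos": TCP position; "tcp_rot": TCP orientation; "contact_force": force on the tool from outside, world axes, zero at the start; "moment": the same for the moment, N m; "grip_width": finger opening in mm; "finger_force": force on a finger pad.
Only numpy, scipy, OpenCV 4.12 (cv2) and the standard library are available. Lean on these libraries where they do the work, as an engineer would, in place of code of your own. Each camera call takes 0.05 s, during which the arm holds its last target. There are 200 camera calls.

## Working session

There is one attempt and no reset: what is moved stays moved. The work goes in short steps, Python scripts to look and compute and a shell command to move; the robot and the scene stay as the last step left them, time stands still between calls to the robot, and variables do not carry over. Pictures are saved under pics/ and viewed, at most 10 in all, crops included, and the job is handed in when it is done.

```bash
mkdir -p pics; python3 - <<'E'
from plant import bot
import cv2,numpy as np
for n in("scene","top"):
    im=bot.capture(n); cv2.imwrite(f"pics/{n}0.png",im)
    p=bot.camera_params(n); print(n,p["fovy"],p["cx"],p["cy"],p["distortion"]); print(np.round(np.array(p["camera_from_world"]),3).tolist())
print(bot.get_obs())
E
```

```text
scene 46.65621289374284 322.7894548977492 238.7955658153625 [-0.08461464  0.          0.          0.          0.        ]
[[0.882, -0.472, 0.004, -435.619], [-0.211, -0.401, -0.891, 209.916], [0.422, 0.785, -0.453, 1080.284], [0.0, 0.0, 0.0, 1.0]]
top 46.66128656368522 319.248177436292 235.42556259292476 [-0.02043478  0.          0.          0.          0.        ]
[[-0.013, -1.0, 0.002, 49.777], [-0.987, 0.013, -0.159, 504.115], [0.159, -0.004, -0.987, 1530.283], [0.0, 0.0, 0.0, 1.0]]
{'time': 0.1, 'joint_positions': array([ 1.05403010e+00,  3.42613941e-01,  1.52491177e+00, -1.22730434e-05,
        1.27538527e+00, -1.46023919e-01]), 'dq': array([ 0.00053761, -0.00262991, -0.00425298,  0.00127192, -0.00044378,
       -0.00091398]), 'tau': array([ 2.41657690e-03, -4.32003701e+01, -2.44698036e+01,  7.20269093e-02,
        5.24529931e-02, -7.59232557e-05]), 'tool_pos': array([190.02521762, 489.01493369, 220.83814912]), 'tcp_rot': array([-3.14028664e+00, -1.80212943e-04,  2.77085381e+00]), 'contact_force': array([-0.48932709,  0.73363056,  0.37547469]), 'moment': array([-0.0196491 ,  0.02515859,  0.0421914 ]), 'finger_force': 0.0, 'grip_width': 91.84877040711005}
```

View pics/scene0.png

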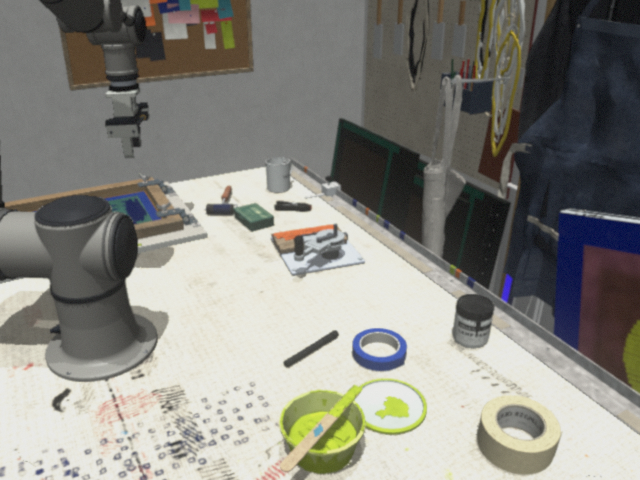

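View pics/top0.png

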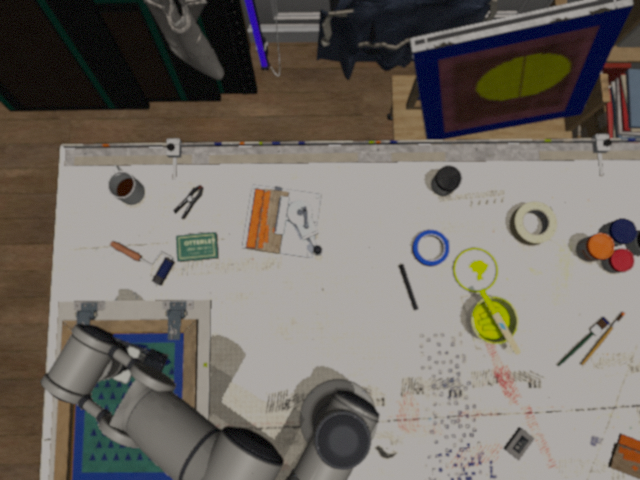

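The top view shows the clamp around (285,220), with the knob near (317,250). In the scene view it is at about (318,245). I'll enlarge both.

```bash
cat > h.py <<'E'
import numpy as np,cv2
from plant import bot
def cam(n):
    p=bot.camera_params(n); f=240/np.tan(np.radians(p["fovy"])/2)
    return np.array([[f,0,p["cx"]],[0,f,p["cy"]],[0,0,1]]),np.array(p["distortion"],float),np.array(p["camera_from_world"])
def ray(n,uv):
    K,d,T=cam(n); q=cv2.undistortPoints(np.array([[uv]],float),K,d)[0,0]
    R,t=T[:3,:3],T[:3,3]; return -R.T@t, R.T@np.array([q[0],q[1],1])
def onz(n,uv,z):
    o,v=ray(n,uv); return o+v*(z-o[2])/v[2]
def tri(a,b):
    o1,v1=ray("top",a);o2,v2=ray("scene",b)
    s=np.linalg.lstsq(np.c_[v1,-v2],o2-o1,rcond=None)[0]
    p,q=o1+v1*s[0],o2+v2*s[1]; return (p+q)/2,np.linalg.norm(p-q)
def proj(n,P):
    K,d,T=cam(n); return cv2.projectPoints(np.array(P,float).reshape(-1,3),cv2.Rodrigues(T[:3,:3])[0],T[:3,3],K,d)[0][:,0]
def crop(im,x,y,w,h,s,out):
    cv2.imwrite(out,cv2.resize(im[y:y+h,x:x+w],None,fx=s,fy=s,interpolation=cv2.INTER_CUBIC))
E
python3 - <<'E'
from h import *
a=cv2.imread("pics/top0.png");b=cv2.imread("pics/scene0.png")
crop(a,235,175,100,90,6,"pics/tc.png");crop(b,262,215,110,65,7,"pics/sc.png")
E
```

```text
(no output)
```

View pics/tc.png

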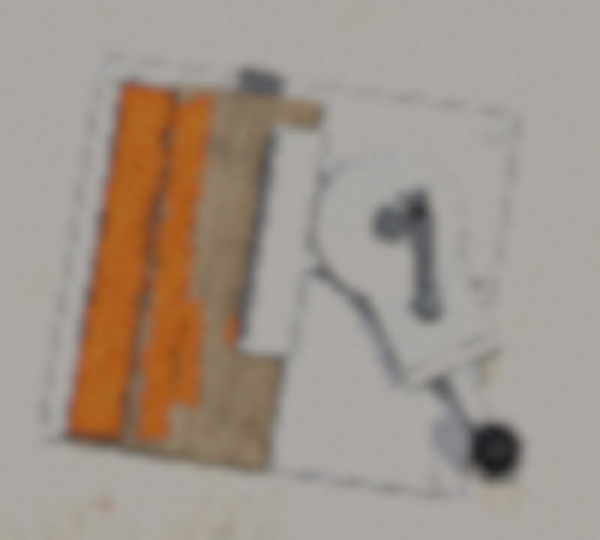

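View pics/sc.png

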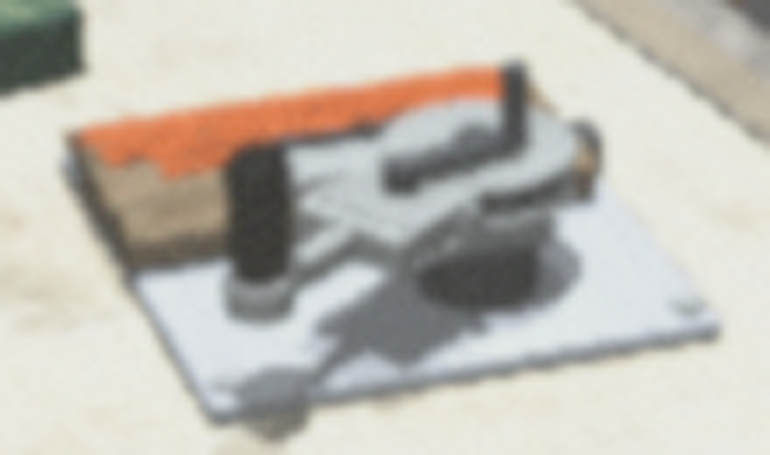

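Top crop: knob at about (317.5,250), tab at (304.5,209), lever pivot at (306.3,226.5), bolt at about (300,212). Scene crop: knob spans (299,236) to (299,255), and the tab top is at (335.4,224.5).

```bash
python3 - <<'E'
from h import *
np.set_printoptions(precision=1,suppress=True)
K=onz("top",(317.5,250),110);Kb=onz("scene",(298.9,255.3),66);Kt=onz("scene",(298.9,237),110)
T=onz("top",(304.5,209.2),102);Ts=onz("scene",(335.4,224.5),102);P=onz("top",(306.3,226.5),77);Ps=onz("scene",(262+402/7,215+178/7),77);B=onz("top",(300,212.2),72)
print(K,Kb,Kt);print(T,Ts,P,Ps,B)
print(tri((317.5,250),(298.9,237)),tri((304.5,209.2),(335.4,224.5)))
print("KB",np.linalg.norm((K-B)[:2]),"PT",np.linalg.norm((T-P)[:2]),"PB",np.linalg.norm((P-B)[:2]))
c=[onz("top",(235+u/6,175+v/6),10) for u,v in((110,58),(520,112),(455,495),(45,438))];print(c,[np.linalg.norm(c[i]-c[i-1]) for i in range(4)])
E
```

```text
[453.9  48.7 110. ] [454.7  43.1  66. ] [458.   48.2 110. ]
[567.8  82.8 102. ] [571.8  81.7 102. ] [524.2  78.8  77. ] [521.3  68.4  77. ] [565.8  96.1  72. ]
(array([455.7,  48. , 110.3]), np.float64(3.9256409077933245)) (array([569.7,  82. , 101.9]), np.float64(3.992140374061285))
KB 121.48974139984925 PT 43.775720683779106 PB 44.98489149990039
[array([662.3, 233.8,  10. ]), array([632.8,  34.5,  10. ]), array([446.,  68.,  10.]), array([475.9, 263.7,  10. ])] [np.float64(188.77585359744853), np.float64(201.43911965741086), np.float64(189.75737312778097), np.float64(197.94921538075621)]
```

```bash

python3 -m pendant '[[[0.657,-0.732,-0.1],[0,0,-0.98],-1],[[0.657,-0.732,-0.1],[0,0,-0.98],-1],[[0.657,-0.732,-0.1],[0,0,-0.98],-1],[[0.657,-0.732,-0.1],[0,0,-0.98],-1],[[0.657,-0.732,-0.1],[0,0,-0.98],-1],[[0.657,-0.732,-0.1],[0,0,-0.98],-1],[[0.657,-0.732,-0.1],[0,0,-0.98],-1],[[0.657,-0.732,-0.1],[0,0,-0.98],-1],[[0.657,-0.732,-0.1],[0,0,-0.98],-1],[[0.657,-0.732,-0.1],[0,0,-0.98],-1]]'
python3 -m pendant '[[[0.657,-0.732,-0.1],[0,0,-0.98],-1],[[0.657,-0.732,-0.1],[0,0,-0.98],-1],[[0.657,-0.732,-0.1],[0,0,-0.98],-1],[[0.657,-0.732,-0.1],[0,0,-0.98],-1],[[0.657,-0.732,-0.1],[0,0,-0.98],-1],[[0.657,-0.732,-0.1],[0,0,-0.98],-1],[[0.657,-0.732,-0.1],[0,0,-0.98],-1],[[0.657,-0.732,-0.1],[0,0,-0.98],-1],[[0.657,-0.732,-0.1],[0,0,-0.98],-1],[[0.657,-0.732,-0.1],[0,0,-0.98],-1]]'
```

```text
time: 0.93
tool_pos: [387.9, 268.4, 191.1]
tcp_rot: [-3.141, 0.0, 1.589]
contact_force: [0.9, 0.7, 0.3]
grip_width: 29.7
finger_force: 0.0
time: 1.77
tool_pos: [585.0, 48.9, 160.8]
tcp_rot: [-3.141, 0.001, 0.413]
contact_force: [1.3, 1.1, 0.7]
grip_width: 0.0
finger_force: 0.0
```

```bash

python3 -m pendant '[[[0,0,-0.5],[0,0,0],-1],[[0,0,-0.5],[0,0,0],-1],[[0,0,-0.5],[0,0,0],-1],[[0,0,-0.37],[0,0,0],-1],[[0,0,0],[0,0,0],-1],[[0,0,0],[0,0,0],-1],[[0,0,0],[0,0,0],-1],[[0,0,0],[0,0,0],-1],[[0,0,0],[0,0,0],-1],[[0,0,0],[0,0,0],-1]]'
python3 - <<'E'
from h import *
crop(bot.capture("scene"),262,175,110,100,6,"pics/s1.png")
E
```

```text
time: 2.6
tool_pos: [584.8, 50.2, 106.1]
tcp_rot: [3.141, -0.001, 0.419]
contact_force: [1.5, -0.3, -0.6]
grip_width: 0.7
finger_force: 0.0
```

View pics/s1.png

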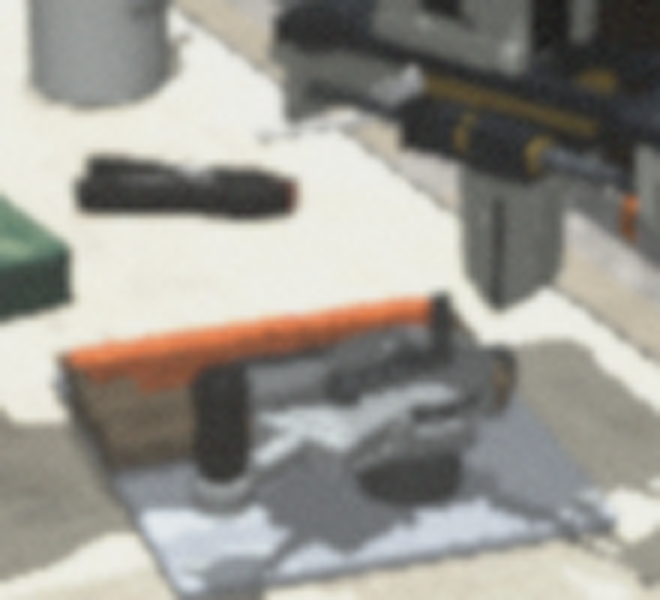

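The closed fingertips are at about (345,226) and the tab at (335,224.5), just beside them as intended. Next I push the tab over.

```bash

python3 -m pendant '[[[-0.067,0.153,0],[0,0,0],-1],[[-0.067,0.153,0],[0,0,0],-1],[[-0.067,0.153,0],[0,0,0],-1],[[-0.067,0.153,0],[0,0,0],-1],[[-0.067,0.153,0],[0,0,0],-1],[[-0.067,0.153,0],[0,0,0],-1],[[-0.067,0.153,0],[0,0,0],-1],[[0,0,0],[0,0,0],-1],[[0,0,0],[0,0,0],-1],[[0,0,0],[0,0,0],-1]]'
python3 - <<'E'
from h import *
crop(bot.capture("scene"),262,175,110,100,6,"pics/s2.png")
E
```

```text
time: 3.48
tool_pos: [570.5, 82.2, 105.4]
tcp_rot: [3.141, -0.0, 0.419]
contact_force: [-0.0, 0.2, 0.3]
grip_width: 0.1
finger_force: 0.0
```

View pics/s2.png

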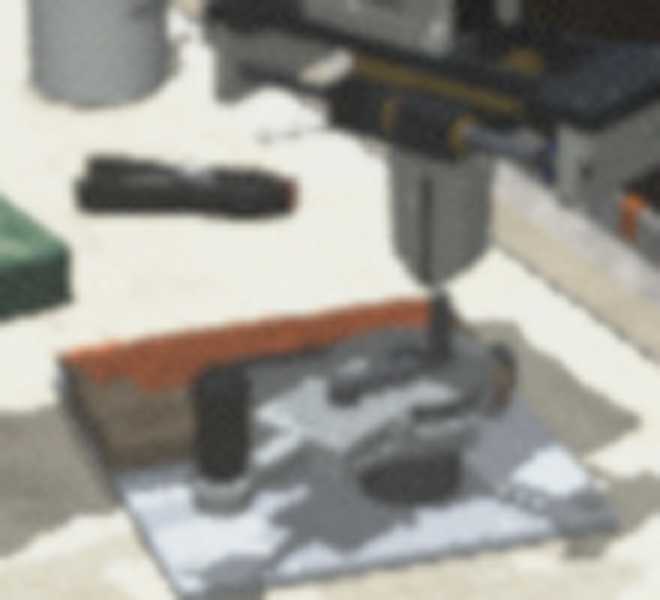

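The fingers sit above or behind the tab: the tip is at (333.7,222.5) and the tab top at (335.3,224.5). I felt no contact, so I'll check the projection.

```bash

python3 - <<'E'
from h import *
o=bot.get_obs();p=o["tool_pos"]
for z in(0,-17,-24):print(z,proj("scene",p+[0,0,z]))
print(onz("scene",(333.7,222.5),p[2]-17),tri((304.5,209.2),(335.4,224.5)))
crop(bot.capture("top"),255,150,100,100,6,"pics/t2.png")
E
```

```text
0 [[334.86089589 223.28227159]]
-17 [[334.76569493 229.63744341]]
-24 [[334.72673262 232.23336548]]
[587.88451812 118.58762466  88.35936928] (array([569.71305131,  82.00048866, 101.92772328]), np.float64(3.992140374061285))
```

View pics/t2.png

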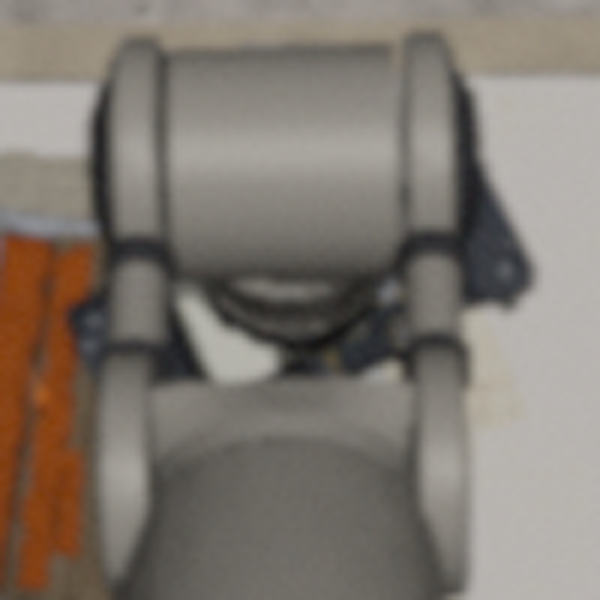

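The images put the closed fingertips about 17 mm higher than I assumed, so they passed over the tab. I'll back off, go lower and push again.

```bash

python3 -m pendant '[[[0.2,-0.46,0],[0,0,0],-1],[[0.2,-0.46,0],[0,0,0],-1],[[0.067,-0.153,0],[0,0,0],-1],[[0,0,-0.2],[0,0,0],-1],[[0,0,-0.2],[0,0,0],-1],[[0,0,-0.13],[0,0,0],-1],[[0,0,0],[0,0,0],-1],[[0,0,0],[0,0,0],-1],[[0,0,0],[0,0,0],-1],[[0,0,0],[0,0,0],-1]]'
python3 - <<'E'
from h import *
p=bot.get_obs()["tool_pos"];print(proj("scene",p),proj("scene",p-[0,0,17]))
crop(bot.capture("scene"),262,175,110,100,6,"pics/s3.png")
E
```

```text
time: 4.42
tool_pos: [584.5, 50.4, 89.7]
tcp_rot: [3.141, -0.0, 0.419]
contact_force: [0.3, 0.6, 0.6]
grip_width: 0.4
finger_force: 0.0
[[346.39020667 233.11937828]] [[346.22725134 239.47432017]]
```

View pics/s3.png

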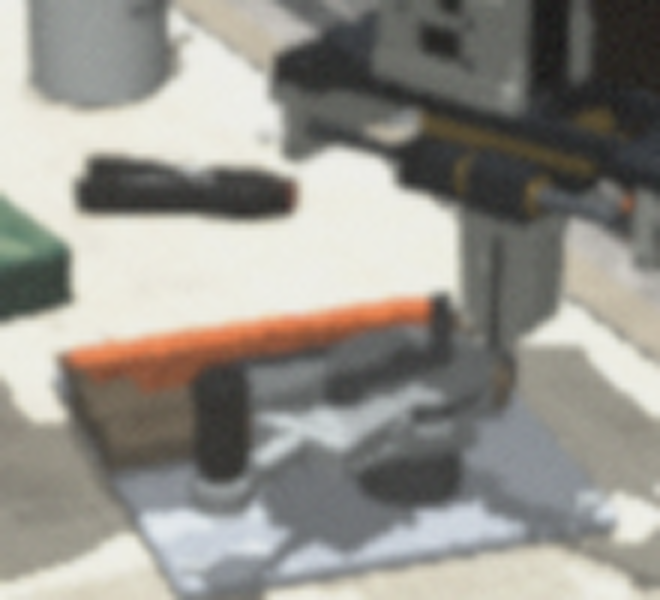

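The closed tip is at (344.8,232), which matches the TCP's own projection at (346,233). That puts the closed tips at about 92 mm. I'll go 5 mm lower and push.

```bash

python3 -m pendant '[[[0,0,-0.17],[0,0,0],-1],[[-0.067,0.153,0],[0,0,0],-1],[[-0.067,0.153,0],[0,0,0],-1],[[-0.067,0.153,0],[0,0,0],-1],[[-0.067,0.153,0],[0,0,0],-1],[[-0.067,0.153,0],[0,0,0],-1],[[-0.067,0.153,0],[0,0,0],-1],[[0,0,0],[0,0,0],-1],[[0,0,0],[0,0,0],-1],[[0,0,0],[0,0,0],-1]]'
python3 - <<'E'
from h import *
a=bot.capture("scene");crop(a,262,175,110,100,6,"pics/s4.png")
E
```

```text
time: 5.3
tool_pos: [572.4, 77.8, 84.6]
tcp_rot: [3.141, -0.001, 0.419]
contact_force: [1.5, -0.6, 2.8]
grip_width: 0.1
finger_force: 1.2
```

View pics/s4.png

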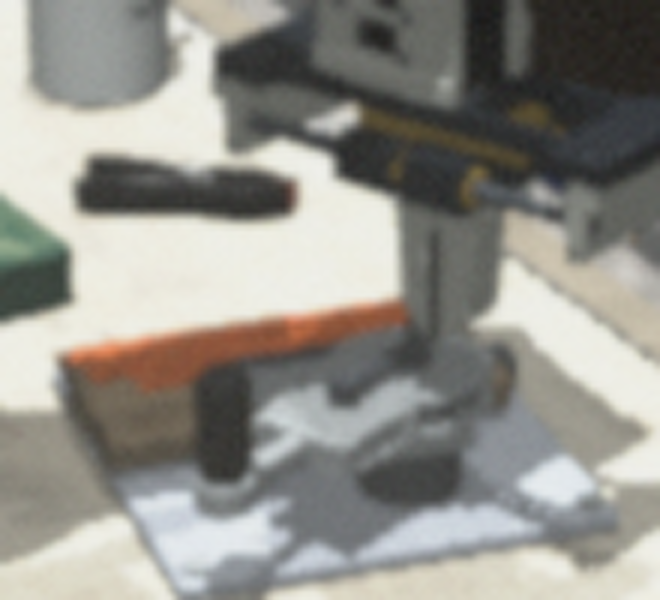

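The fingers at (335,230) now cover the tab's old place, and the dark tab shows to their left at about (330,231). I'll push a little further, retreat and check its position numerically.

```bash

python3 -m pendant '[[[-0.067,0.153,0],[0,0,0],-1],[[-0.067,0.153,0],[0,0,0],-1],[[0,0,0],[0,0,0],-1],[[0,0,0],[0,0,0],-1],[[0,0,0],[0,0,0],-1],[[0,0,0],[0,0,0],-1],[[0,0,0],[0,0,0],-1],[[0,0,0],[0,0,0],-1],[[0,0,0],[0,0,0],-1],[[0,0,0],[0,0,0],-1]]'
python3 -m pendant '[[[0.2,-0.46,0],[0,0,0],-1],[[0.2,-0.46,0.2],[0,0,0],-1],[[0,0,0.6],[0,0,0],-1],[[0,0,0.9],[0,0,0],-1],[[-0.5,0,0.9],[0,0,0],-1],[[-0.9,0,0],[0,0,0.4],-1],[[-0.9,0,0],[0,0,0.4],-1],[[-0.9,0,0],[0,0,0.4],0],[[-0.9,0,0],[0,0,0.4],0.1],[[0,0,0],[0,0,0.4],0.1]]'
python3 - <<'E'
from h import *
np.set_printoptions(precision=1,suppress=True)
a=bot.capture("scene");cv2.imwrite("pics/s5.png",a);cv2.imwrite("pics/t5.png",bot.capture("top"))
old=proj("scene",[570,82,102])[0];new=proj("scene",[558.8,110.3,102])[0];print(old,new)
g=cv2.cvtColor(a,cv2.COLOR_BGR2GRAY);g0=cv2.cvtColor(cv2.imread("pics/scene0.png"),cv2.COLOR_BGR2GRAY)
print(g0[221:236,318:346]);print(g[221:236,318:346])
E
```

```text
time: 6.18
tool_pos: [568.1, 86.8, 84.2]
tcp_rot: [-3.141, 0.001, 0.419]
contact_force: [-0.2, -0.3, 1.0]
grip_width: 0.6
finger_force: 0.7
time: 7.02
tool_pos: [452.7, 58.3, 162.3]
tcp_rot: [-3.139, 0.004, 0.661]
contact_force: [0.1, 0.7, 0.5]
grip_width: 16.0
finger_force: 0.0
[334.7 224.6] [325.  221.1]
[[230 230 230 231 231 230 229 230 233 231 231 231 232 230 232 231 232 231
  231 230 230 231 230 230 232 231 230 230]
 [231 230 232 230 230 230 230 229 230 230 230 231 232 231 231 229 227 225
  224 228 230 230 230 231 230 230 230 231]
 [233 231 231 231 230 232 231 229 228 227 226 225 226 227 223 215 199 190
  192 214 227 230 230 231 230 230 231 231]
 [230 230 228 227 227 226 225 222 213 205 202 199 198 197 191 170 148 134
  146 188 221 229 231 230 231 232 230 230]
 [221 215 212 204 199 197 194 190 181 173 167 164 167 164 158 128 100  95
  112 169 216 229 231 231 230 231 230 231]
 [187 183 176 171 167 168 166 162 159 152 153 151 151 151 142 117  89  79
   92 148 200 225 231 231 231 230 230 231]
 [159 157 152 152 152 153 154 153 150 150 150 152 153 151 144 118  86  74
   85 127 176 21
[... 2019 characters left out ...]
121 133 139 142 143 142 133 114  88  70  75 114 173 202 204 203 199 197
  195 194 188 178 181 210 229 234 235 233]
 [115 128 133 133 131 127 117  96  80  75  77 112 173 201 209 208 209 208
  209 208 203 195 192 205 223 227 221 220]
 [121 130 132 128 123 113 100  83  81  72  74  96 140 171 192 202 207 209
  211 211 208 206 204 209 207 192 176 173]
 [125 130 129 122 113 101  85  77  73  70  72  77  98 123 143 169 198 208
  208 211 212 212 211 210 199 177 146 135]
 [131 128 124 112  98  86  80  76  71  70  68  74  80  88  97 133 177 204
  211 210 212 213 211 212 209 194 162 129]
 [130 121 106  93  85  78  77  75  77  81  76  79  78  80  86 110 157 193
  211 212 211 213 214 214 215 206 175 139]]
```

The tab moved from column 335 to 327.5, so it's on the loosening side. Now I grip the knob.

```bash

python3 -m pendant '[[[0.11,-0.33,0],[0,0,0],0.2],[[0,0,0],[0,0,0],0.2],[[0,0,0],[0,0,0],0.2],[[0,0,-0.5],[0,0,0],0.2],[[0,0,-0.5],[0,0,0],0.2],[[0,0,-0.5],[0,0,0],0.2],[[0,0,-0.3],[0,0,0],0.2],[[0,0,-0.3],[0,0,0],0.2],[[0,0,-0.3],[0,0,0],0.2],[[0,0,-0.15],[0,0,0],0.2]]'
python3 - <<'E'
from h import *
np.set_printoptions(precision=1,suppress=True)
p=bot.get_obs()["tool_pos"];print(p,proj("scene",p),proj("scene",p-[0,0,17]))
crop(bot.capture("scene"),262,175,110,100,6,"pics/s6.png")
E
```

```text
time: 7.95
tool_pos: [460.5, 49.3, 84.8]
tcp_rot: [-3.141, 0.001, 0.659]
contact_force: [0.1, -0.6, 0.4]
grip_width: 55.0
finger_force: 0.0
[460.5  49.3  84.8] [[299.8 246.4]] [[300.  252.9]]
```

View pics/s6.png

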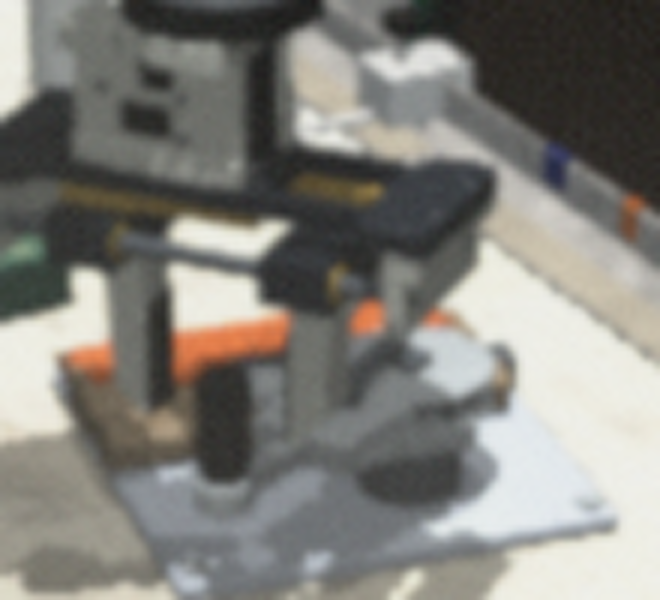

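The fingers straddle the knob: tips at (286,242) and (314,247), knob at (299,247). I'll go slightly lower, then close.

```bash

python3 -m pendant '[[[-0.1,-0.03,-0.13],[0,0,0],0.2],[[0,0,-0.13],[0,0,0],0.0],[[0,0,0],[0,0,0],-0.3],[[0,0,0],[0,0,0],-0.4],[[0,0,0],[0,0,0],-0.5],[[0,0,0],[0,0,0],-0.6],[[0,0,0],[0,0,0],-0.8],[[0,0,0],[0,0,0],-0.8],[[0,0,0],[0,0,0],-0.8],[[0,0,0],[0,0,0],-0.8]]'
python3 - <<'E'
from h import *
B=np.array([566.5,96]);p=bot.get_obs()["tool_pos"][:2]-B
print(np.hypot(*p),(np.arctan2(p[1],p[0])-(np.pi-.155))%(2*np.pi))
E
```

```text
time: 8.83
tool_pos: [457.7, 48.5, 78.3]
tcp_rot: [3.141, -0.0, 0.659]
contact_force: [-0.6, 0.1, 2.8]
grip_width: 20.9
finger_force: 30.0
118.73093372831124 0.5669995078301096
```

Gripped, at radius 119 mm and head angle 0.57. I'll compute arc increments.

```bash
cat > arc.py <<'E'
import sys
from h import *
a0,a1,st=map(float,sys.argv[1:4]);r=float(sys.argv[4]) if len(sys.argv)>4 else 118.7
B=np.array([566.5,96]);n=int(round(abs(a1-a0)/st));A=np.linspace(a0,a1,n+1)+np.pi-.155
P=B+r*np.c_[np.cos(A),np.sin(A)];print(np.round(np.diff(P,axis=0)/30,2).tolist(),P[-1])
E
python3 arc.py 0.567 0.07 0.05
```

```text
[[-0.07, 0.18], [-0.07, 0.19], [-0.06, 0.19], [-0.05, 0.19], [-0.04, 0.19], [-0.03, 0.19], [-0.02, 0.2], [-0.01, 0.2], [0.0, 0.2], [0.01, 0.2]] [448.22854564 106.07735495]
```

```bash

python3 -m pendant '[[[-0.07,0.18,0],[0,0,0],-0.8],[[-0.07,0.19,0],[0,0,0],-0.8],[[-0.06,0.19,0],[0,0,0],-0.8],[[-0.05,0.19,0],[0,0,0],-0.8],[[0,0,0],[0,0,0],-0.8],[[0,0,0],[0,0,0],-0.8],[[0,0,0],[0,0,0],-0.8],[[0,0,0],[0,0,0],-0.8],[[0,0,0],[0,0,0],-0.8],[[0,0,0],[0,0,0],-0.8]]'
```

```text
time: 9.67
tool_pos: [449.7, 71.3, 78.2]
tcp_rot: [-3.141, 0.0, 0.659]
contact_force: [-1.6, -0.9, 6.1]
grip_width: 21.4
finger_force: 30.0
```

```bash

python3 -m pendant '[[[-0.04,0.19,0],[0,0,0],-0.8],[[-0.03,0.19,0],[0,0,0],-0.8],[[-0.02,0.2,0],[0,0,0],-0.8],[[-0.01,0.2,0],[0,0,0],-0.8],[[0,0.2,0],[0,0,0],-0.8],[[0,0,0],[0,0,0],-0.8],[[0,0,0],[0,0,0],-0.8],[[0,0,0],[0,0,0],-0.8],[[0,0,0],[0,0,0],-0.8],[[0,0,0],[0,0,0],-0.8]]'
python3 arc.py 0.12 1.52 0.05
```

```text
time: 10.5
tool_pos: [446.4, 100.9, 78.2]
tcp_rot: [-3.141, 0.0, 0.659]
contact_force: [-3.2, 0.7, 7.6]
grip_width: 21.0
finger_force: 30.0
[[-0.0, -0.2], [0.01, -0.2], [0.02, -0.2], [0.03, -0.2], [0.04, -0.19], [0.05, -0.19], [0.06, -0.19], [0.07, -0.19], [0.08, -0.18], [0.08, -0.18], [0.09, -0.17], [0.1, -0.17], [0.11, -0.16], [0.12, -0.16], [0.13, -0.15], [0.13, -0.15], [0.14, -0.14], [0.15, -0.13], [0.15, -0.12], [0.16, -0.12], [0.17, -0.11], [0.17, -0.1], [0.18, -0.09], [0.18, -0.08], [0.18, -0.07], [0.19, -0.06], [0.19, -0.05], [0.19, -0.05]] [542.24404104 -20.19526004]
```

```bash

python3 -m pendant '[[[0,-0.2,0],[0,0,0],-0.8],[[0.01,-0.2,0],[0,0,0],-0.8],[[0.02,-0.2,0],[0,0,0],-0.8],[[0.03,-0.2,0],[0,0,0],-0.8],[[0.04,-0.19,0],[0,0,0],-0.8],[[0.05,-0.19,0],[0,0,0],-0.8],[[0.06,-0.19,0],[0,0,0],-0.8],[[0.07,-0.19,0],[0,0,0],-0.8],[[0.08,-0.18,0],[0,0,0],-0.8],[[0.08,-0.18,0],[0,0,0],-0.8]]'
```

```text
time: 11.33
tool_pos: [459.7, 43.8, 78.1]
tcp_rot: [-3.139, -0.0, 0.658]
contact_force: [-2.8, 8.9, 5.7]
grip_width: 21.2
finger_force: 30.0
```

```bash

python3 -m pendant '[[[0.09,-0.17,0],[0,0,0],-0.8],[[0.1,-0.17,0],[0,0,0],-0.8],[[0.11,-0.16,0],[0,0,0],-0.8],[[0.12,-0.16,0],[0,0,0],-0.8],[[0.13,-0.15,0],[0,0,0],-0.8],[[0.13,-0.15,0],[0,0,0],-0.8],[[0.14,-0.14,0],[0,0,0],-0.8],[[0.15,-0.13,0],[0,0,0],-0.8],[[0.15,-0.12,0],[0,0,0],-0.8],[[0.16,-0.12,0],[0,0,0],-0.8]]'
```

```text
time: 12.17
tool_pos: [496.9, 1.0, 77.9]
tcp_rot: [-3.136, 0.001, 0.659]
contact_force: [-6.7, 10.4, 8.4]
grip_width: 21.2
finger_force: 30.0
```

```bash

python3 -m pendant '[[[0.17,-0.11,0],[0,0,0],-0.8],[[0.17,-0.1,0],[0,0,0],-0.8],[[0.18,-0.09,0],[0,0,0],-0.8],[[0.18,-0.08,0],[0,0,0],-0.8],[[0.18,-0.07,0],[0,0,0],-0.8],[[0.19,-0.06,0],[0,0,0],-0.8],[[0.19,-0.05,0],[0,0,0],-0.8],[[0.1,-0.02,0],[0,0,0],-0.8],[[0,0,0],[0,0,0],-0.8],[[0,0,0],[0,0,0],-0.8]]'
python3 - <<'E'
from h import *
B=np.array([566.5,96]);p=bot.get_obs()["tool_pos"][:2]-B
print(np.hypot(*p),(np.arctan2(p[1],p[0])-(np.pi-.155))%(2*np.pi))
E
python3 arc.py 1.5 0.06 0.06 120.5
```

```text
time: 13.0
tool_pos: [537.2, -17.3, 77.9]
tcp_rot: [-3.137, 0.003, 0.659]
contact_force: [-8.9, 3.7, 10.6]
grip_width: 21.5
finger_force: 30.0
117.05889312829594 1.472384090150305
[[-0.23, 0.06], [-0.23, 0.07], [-0.22, 0.09], [-0.22, 0.1], [-0.21, 0.11], [-0.2, 0.13], [-0.2, 0.14], [-0.19, 0.15], [-0.18, 0.16], [-0.17, 0.17], [-0.16, 0.18], [-0.15, 0.19], [-0.14, 0.2], [-0.12, 0.21], [-0.11, 0.21], [-0.1, 0.22], [-0.08, 0.23], [-0.07, 0.23], [-0.06, 0.23], [-0.04, 0.24], [-0.03, 0.24], [-0.01, 0.24], [0.0, 0.24], [0.02, 0.24]] [446.54334742 107.43028882]
```

```bash

python3 -m pendant '[[[-0.12,0.03,0.03],[0,0,0],-0.8],[[-0.23,0.07,0.02],[0,0,0],-0.8],[[-0.22,0.09,0],[0,0,0],-0.8],[[-0.22,0.1,0],[0,0,0],-0.8],[[-0.21,0.11,0],[0,0,0],-0.8],[[-0.2,0.13,0],[0,0,0],-0.8],[[-0.2,0.14,0],[0,0,0],-0.8],[[-0.19,0.15,0],[0,0,0],-0.8],[[-0.18,0.16,0],[0,0,0],-0.8],[[-0.17,0.17,0],[0,0,0],-0.8]]'
python3 -m pendant '[[[-0.16,0.18,0],[0,0,0],-0.8],[[-0.15,0.19,0],[0,0,0],-0.8],[[-0.14,0.2,0],[0,0,0],-0.8],[[-0.12,0.21,0],[0,0,0],-0.8],[[-0.11,0.21,0],[0,0,0],-0.8],[[-0.1,0.22,0],[0,0,0],-0.8],[[-0.08,0.23,0],[0,0,0],-0.8],[[-0.07,0.23,0],[0,0,0],-0.8],[[-0.06,0.23,0],[0,0,0],-0.8],[[-0.04,0.24,0],[0,0,0],-0.8]]'
python3 - <<'E'
from h import *
B=np.array([566.5,96]);p=bot.get_obs()["tool_pos"][:2]-B
print(np.hypot(*p),(np.arctan2(p[1],p[0])-(np.pi-.155))%(2*np.pi))
E
```

```text
time: 13.83
tool_pos: [480.0, 16.0, 78.8]
tcp_rot: [-3.14, 0.002, 0.659]
contact_force: [3.0, 1.7, -16.7]
grip_width: 21.5
finger_force: 30.0
time: 14.67
tool_pos: [448.2, 80.6, 79.0]
tcp_rot: [-3.139, 0.003, 0.659]
contact_force: [-5.3, -1.5, -19.4]
grip_width: 21.3
finger_force: 30.0
119.24865083209163 0.2843916361496168
```

```bash

python3 -m pendant '[[[-0.03,0.24,-0.02],[0,0,0],-0.8],[[-0.01,0.24,0],[0,0,0],-0.8],[[0,0.24,0],[0,0,0],-0.8],[[0.01,0.12,0],[0,0,0],-0.8],[[0,0,0],[0,0,0],-0.8],[[0,0,0],[0,0,0],-0.8],[[0,-0.1,0],[0,0,0],-0.8],[[0,-0.2,0],[0,0,0],-0.8],[[0.01,-0.2,0],[0,0,0],-0.8],[[0.02,-0.2,0],[0,0,0],-0.8]]'
python3 - <<'E'
from h import *
B=np.array([566.5,96]);p=bot.get_obs()["tool_pos"][:2]-B
print(np.hypot(*p),(np.arctan2(p[1],p[0])-(np.pi-.155))%(2*np.pi))
E
python3 arc.py 0.2 1.5 0.05 118.7
```

```text
time: 15.5
tool_pos: [447.7, 84.9, 78.8]
tcp_rot: [-3.138, 0.004, 0.66]
contact_force: [-9.0, -0.8, -12.0]
grip_width: 21.2
finger_force: 30.0
119.29208989063181 0.2483217018072601
[[0.01, -0.2], [0.02, -0.2], [0.03, -0.19], [0.04, -0.19], [0.05, -0.19], [0.06, -0.19], [0.07, -0.18], [0.08, -0.18], [0.09, -0.18], [0.1, -0.17], [0.11, -0.17], [0.11, -0.16], [0.12, -0.16], [0.13, -0.15], [0.14, -0.14], [0.14, -0.13], [0.15, -0.13], [0.16, -0.12], [0.16, -0.11], [0.17, -0.1], [0.17, -0.09], [0.18, -0.09], [0.18, -0.08], [0.19, -0.07], [0.19, -0.06], [0.19, -0.05]] [539.92514179 -19.68693492]
```

```bash

python3 -m pendant '[[[0,-0.2,0],[0,0,0],-0.8],[[0.02,-0.2,0],[0,0,0],-0.8],[[0,0,0],[0,0,0],-0.8],[[0,0,0],[0,0,0],-0.8],[[0,0,0],[0,0,0],-0.8],[[0,0,0],[0,0,0],-0.8],[[0,0,0],[0,0,0],-0.8],[[0,0,0],[0,0,0],-0.8],[[0,0,0],[0,0,0],-0.8],[[0,0,0],[0,0,0],-0.8]]'
```

```text
time: 16.33
tool_pos: [449.4, 73.6, 78.8]
tcp_rot: [-3.139, 0.001, 0.659]
contact_force: [-5.4, 3.6, -16.0]
grip_width: 21.4
finger_force: 30.0
```

```bash
cat > st.py <<'E'
from h import *
o=bot.get_obs();B=np.array([566.5,96]);p=o["tool_pos"][:2]-B;r=np.hypot(*p);u=p/r;t=np.array([-u[1],u[0]]);f=o["contact_force"]
a=(np.arctan2(p[1],p[0])-(np.pi-.155))%(2*np.pi)
print("r %.1f a %.3f Ft %.1f Fr %.1f Fz %.1f t %.1f  tangent %s"%(r,a,f[:2]@t,f[:2]@u,f[2],o["time"],np.round(t,2)))
E
python3 st.py
```

```text
r 119.2 a 0.344 Ft -4.5 Fr 4.6 Fz -16.0 t 16.3  tangent [ 0.19 -0.98]
```

```bash

python3 -m pendant '[[[0.03,-0.13,-0.01],[0,0,0],-0.8],[[0.03,-0.13,-0.01],[0,0,0],-0.8],[[0,0,0],[0,0,0],-0.8],[[0,0,0],[0,0,0],-0.8],[[0,0,0],[0,0,0],-0.8],[[0,0,0],[0,0,0],-0.8],[[0,0,0],[0,0,0],-0.8],[[0,0,0],[0,0,0],-0.8],[[0,0,0],[0,0,0],-0.8],[[0,0,0],[0,0,0],-0.8]]' >/dev/null; python3 st.py
```

```text
r 119.1 a 0.405 Ft -9.8 Fr 5.1 Fz -11.2 t 17.2  tangent [ 0.25 -0.97]
```

```bash

python3 -m pendant '[[[0.04,-0.13,0],[0,0,0],-0.8],[[0.04,-0.13,0],[0,0,0],-0.8],[[0,0,0],[0,0,0],-0.8],[[0,0,0],[0,0,0],-0.8],[[0,0,0],[0,0,0],-0.8],[[0,0,0],[0,0,0],-0.8],[[0,0,0],[0,0,0],-0.8],[[0,0,0],[0,0,0],-0.8],[[0,0,0],[0,0,0],-0.8],[[0,0,0],[0,0,0],-0.8]]' >/dev/null; python3 st.py
```

```text
r 118.9 a 0.474 Ft -9.8 Fr 4.6 Fz -11.3 t 18.0  tangent [ 0.31 -0.95]
```

```bash

python3 -m pendant '[[[0.04,-0.13,0],[0,0,0],-0.8],[[0.05,-0.12,0],[0,0,0],-0.8],[[0,0,0],[0,0,0],-0.8],[[0,0,0],[0,0,0],-0.8],[[0,0,0],[0,0,0],-0.8],[[0,0,0],[0,0,0],-0.8],[[0,0,0],[0,0,0],-0.8],[[0,0,0],[0,0,0],-0.8],[[0,0,0],[0,0,0],-0.8],[[0,0,0],[0,0,0],-0.8]]' >/dev/null; python3 st.py
```

```text
r 118.8 a 0.541 Ft -9.3 Fr 3.1 Fz -12.7 t 18.8  tangent [ 0.38 -0.93]
```

Steady at 9–10 N, so the bolt is turning. I'll keep going one short step at a time, checking each reading.

```bash

python3 -m pendant '[[[0.05,-0.12,0],[0,0,0],-0.8],[[0.06,-0.12,0],[0,0,0],-0.8],[[0,0,0],[0,0,0],-0.8],[[0,0,0],[0,0,0],-0.8],[[0,0,0],[0,0,0],-0.8],[[0,0,0],[0,0,0],-0.8],[[0,0,0],[0,0,0],-0.8],[[0,0,0],[0,0,0],-0.8],[[0,0,0],[0,0,0],-0.8],[[0,0,0],[0,0,0],-0.8]]' >/dev/null; python3 st.py
```

```text
r 118.6 a 0.608 Ft -9.6 Fr 1.9 Fz -12.1 t 19.7  tangent [ 0.44 -0.9 ]
```

```bash

python3 -m pendant '[[[0.06,-0.12,0],[0,0,0],-0.8],[[0.07,-0.12,0],[0,0,0],-0.8],[[0,0,0],[0,0,0],-0.8],[[0,0,0],[0,0,0],-0.8],[[0,0,0],[0,0,0],-0.8],[[0,0,0],[0,0,0],-0.8],[[0,0,0],[0,0,0],-0.8],[[0,0,0],[0,0,0],-0.8],[[0,0,0],[0,0,0],-0.8],[[0,0,0],[0,0,0],-0.8]]' >/dev/null; python3 st.py
```

```text
r 118.4 a 0.678 Ft -8.9 Fr 1.1 Fz -12.0 t 20.5  tangent [ 0.5  -0.87]
```

```bash

python3 -m pendant '[[[0.07,-0.11,0],[0,0,0],-0.8],[[0.07,-0.11,0],[0,0,0],-0.8],[[0,0,0],[0,0,0],-0.8],[[0,0,0],[0,0,0],-0.8],[[0,0,0],[0,0,0],-0.8],[[0,0,0],[0,0,0],-0.8],[[0,0,0],[0,0,0],-0.8],[[0,0,0],[0,0,0],-0.8],[[0,0,0],[0,0,0],-0.8],[[0,0,0],[0,0,0],-0.8]]' >/dev/null; python3 st.py
```

```text
r 118.3 a 0.744 Ft -9.7 Fr -0.3 Fz -13.7 t 21.3  tangent [ 0.56 -0.83]
```

```bash

python3 -m pendant '[[[0.07,-0.11,0],[0,0,0],-0.8],[[0.08,-0.1,0],[0,0,0],-0.8],[[0,0,0],[0,0,0],-0.8],[[0,0,0],[0,0,0],-0.8],[[0,0,0],[0,0,0],-0.8],[[0,0,0],[0,0,0],-0.8],[[0,0,0],[0,0,0],-0.8],[[0,0,0],[0,0,0],-0.8],[[0,0,0],[0,0,0],-0.8],[[0,0,0],[0,0,0],-0.8]]' >/dev/null; python3 st.py
```

```text
r 118.1 a 0.809 Ft -8.9 Fr -0.6 Fz -11.8 t 22.2  tangent [ 0.61 -0.79]
```

```bash

python3 -m pendant '[[[0.08,-0.1,0],[0,0,0],-0.8],[[0.09,-0.1,0],[0,0,0],-0.8],[[0,0,0],[0,0,0],-0.8],[[0,0,0],[0,0,0],-0.8],[[0,0,0],[0,0,0],-0.8],[[0,0,0],[0,0,0],-0.8],[[0,0,0],[0,0,0],-0.8],[[0,0,0],[0,0,0],-0.8],[[0,0,0],[0,0,0],-0.8],[[0,0,0],[0,0,0],-0.8]]' >/dev/null; python3 st.py
```

```text
r 118.0 a 0.876 Ft -8.7 Fr -1.6 Fz -11.7 t 23.0  tangent [ 0.66 -0.75]
```

```bash

python3 -m pendant '[[[0.09,-0.1,0],[0,0,0],-0.8],[[0.09,-0.09,0],[0,0,0],-0.8],[[0,0,0],[0,0,0],-0.8],[[0,0,0],[0,0,0],-0.8],[[0,0,0],[0,0,0],-0.8],[[0,0,0],[0,0,0],-0.8],[[0,0,0],[0,0,0],-0.8],[[0,0,0],[0,0,0],-0.8],[[0,0,0],[0,0,0],-0.8],[[0,0,0],[0,0,0],-0.8]]' >/dev/null; python3 st.py
```

```text
r 117.9 a 0.942 Ft -10.9 Fr -1.6 Fz -11.7 t 23.8  tangent [ 0.71 -0.71]
```

```bash

python3 -m pendant '[[[0.06,-0.06,0],[0,0,0],-0.8],[[0.06,-0.06,0],[0,0,0],-0.8],[[0,0,0],[0,0,0],-0.8],[[0,0,0],[0,0,0],-0.8],[[0,0,0],[0,0,0],-0.8],[[0,0,0],[0,0,0],-0.8],[[0,0,0],[0,0,0],-0.8],[[0,0,0],[0,0,0],-0.8],[[0,0,0],[0,0,0],-0.8],[[0,0,0],[0,0,0],-0.8]]' >/dev/null; python3 st.py
```

```text
r 117.8 a 0.984 Ft -9.4 Fr -2.6 Fz -11.6 t 24.7  tangent [ 0.74 -0.68]
```

```bash

python3 -m pendant '[[[0.09,-0.08,0],[0,0,0],-0.8],[[0.09,-0.08,0],[0,0,0],-0.8],[[0,0,0],[0,0,0],-0.8],[[0,0,0],[0,0,0],-0.8],[[0,0,0],[0,0,0],-0.8],[[0,0,0],[0,0,0],-0.8],[[0,0,0],[0,0,0],-0.8],[[0,0,0],[0,0,0],-0.8],[[0,0,0],[0,0,0],-0.8],[[0,0,0],[0,0,0],-0.8]]' >/dev/null; python3 st.py
```

```text
r 117.7 a 1.045 Ft -9.3 Fr -5.1 Fz -12.3 t 25.5  tangent [ 0.78 -0.63]
```

```bash

python3 -m pendant '[[[0.09,-0.08,0],[0,0,0],-0.8],[[0.09,-0.09,0],[0,0,0],-0.8],[[0,0,0],[0,0,0],-0.8],[[0,0,0],[0,0,0],-0.8],[[0,0,0],[0,0,0],-0.8],[[0,0,0],[0,0,0],-0.8],[[0,0,0],[0,0,0],-0.8],[[0,0,0],[0,0,0],-0.8],[[0,0,0],[0,0,0],-0.8],[[0,0,0],[0,0,0],-0.8]]' >/dev/null; python3 st.py
```

```text
r 117.8 a 1.106 Ft -10.7 Fr -9.1 Fz -13.3 t 26.3  tangent [ 0.81 -0.58]
```

```bash

python3 -m pendant '[[[0.11,-0.06,0],[0,0,0],-0.8],[[0.11,-0.05,0],[0,0,0],-0.8],[[0,0,0],[0,0,0],-0.8],[[0,0,0],[0,0,0],-0.8],[[0,0,0],[0,0,0],-0.8],[[0,0,0],[0,0,0],-0.8],[[0,0,0],[0,0,0],-0.8],[[0,0,0],[0,0,0],-0.8],[[0,0,0],[0,0,0],-0.8],[[0,0,0],[0,0,0],-0.8]]' >/dev/null; python3 st.py
```

```text
r 117.7 a 1.157 Ft -14.8 Fr -6.9 Fz -9.3 t 27.2  tangent [ 0.84 -0.54]
```

```bash

python3 -m pendant '[[[0.05,-0.02,0],[0,0,0],-0.8],[[0.04,-0.02,0],[0,0,0],-0.8],[[0,0,0],[0,0,0],-0.8],[[0,0,0],[0,0,0],-0.8],[[0,0,0],[0,0,0],-0.8],[[0,0,0],[0,0,0],-0.8],[[0,0,0],[0,0,0],-0.8],[[0,0,0],[0,0,0],-0.8],[[0,0,0],[0,0,0],-0.8],[[0,0,0],[0,0,0],-0.8]]' >/dev/null; python3 st.py
```

```text
r 117.6 a 1.176 Ft -16.7 Fr -5.6 Fz -7.7 t 28.0  tangent [ 0.85 -0.52]
```

```bash

python3 -m pendant '[[[0.04,-0.02,0],[0,0,0],-0.8],[[0.03,-0.02,0],[0,0,0],-0.8],[[0,0,0],[0,0,0],-0.8],[[0,0,0],[0,0,0],-0.8],[[0,0,0],[0,0,0],-0.8],[[0,0,0],[0,0,0],-0.8],[[0,0,0],[0,0,0],-0.8],[[0,0,0],[0,0,0],-0.8],[[0,0,0],[0,0,0],-0.8],[[0,0,0],[0,0,0],-0.8]]' >/dev/null; python3 st.py
```

```text
r 117.6 a 1.193 Ft -16.8 Fr -4.6 Fz -7.1 t 28.8  tangent [ 0.86 -0.51]
```

```bash

python3 -m pendant '[[[0.04,-0.02,0],[0,0,0],-0.8],[[0.03,-0.02,0],[0,0,0],-0.8],[[0,0,0],[0,0,0],-0.8],[[0,0,0],[0,0,0],-0.8],[[0,0,0],[0,0,0],-0.8],[[0,0,0],[0,0,0],-0.8],[[0,0,0],[0,0,0],-0.8],[[0,0,0],[0,0,0],-0.8],[[0,0,0],[0,0,0],-0.8],[[0,0,0],[0,0,0],-0.8]]' >/dev/null; python3 st.py; python3 st.py
```

```text
r 117.6 a 1.210 Ft -19.5 Fr -4.8 Fz -6.1 t 29.7  tangent [ 0.87 -0.49]
r 117.6 a 1.210 Ft -19.5 Fr -4.8 Fz -6.1 t 29.7  tangent [ 0.87 -0.49]
```

Sideways force has climbed from the steady 9 N to 19.5 N, and the total bolt turn of about 1.74 rad fits the stop. I'll unload, release and lift.

```bash

python3 -m pendant '[[[-0.1,0.06,0],[0,0,0],-0.8],[[-0.1,0.06,0],[0,0,0],-0.8],[[-0.1,0.06,0],[0,0,0],-0.8],[[-0.05,0.03,0],[0,0,0],-0.8],[[0,0,0],[0,0,0],-0.8],[[0,0,0],[0,0,0],-0.8],[[0,0,0],[0,0,0],-0.8],[[0,0,0],[0,0,0],-0.8],[[0,0,0],[0,0,0],-0.8],[[0,0,0],[0,0,0],-0.8]]' >/dev/null; python3 st.py
python3 -m pendant '[[[0,0,0],[0,0,0],0.1],[[0,0,0],[0,0,0],0.1],[[0,0,0],[0,0,0],0.1],[[0,0,0],[0,0,0],0.1],[[0,0,0],[0,0,0],0.1],[[0,0,0.4],[0,0,0],0.1],[[0,0,0.8],[0,0,0],0.1],[[0,0,1],[0,0,0],0.1],[[0,0,1],[0,0,0],0.1],[[0,0,1],[0,0,0],0.1]]'
python3 -m pendant '[[[-0.5,0,0.5],[0,0,0],0.1],[[-0.7,0.7,0],[0,0,0],0.1],[[-0.7,0.7,0],[0,0,0],0.1],[[-0.7,0.7,0],[0,0,0],0.1],[[-0.7,0.7,0],[0,0,0],0.1],[[-0.5,0.9,0],[0,0,0],0.1],[[-0.5,0.9,0],[0,0,0],0.1],[[-0.3,0.9,0],[0,0,0],0.1],[[-0.3,0.9,0],[0,0,0],0.1],[[0,0.9,0],[0,0,0],0.1]]'
python3 - <<'E'
from h import *
np.set_printoptions(precision=1,suppress=True,linewidth=250)
s=bot.capture("scene");t=bot.capture("top");cv2.imwrite("pics/s9.png",s);cv2.imwrite("pics/t9.png",t)
g=lambda a:cv2.cvtColor(a,cv2.COLOR_BGR2GRAY)
a=g(cv2.imread("pics/scene0.png"));b=g(s)
# jaw bar ends/points: world positions of bar from top view
for uv in((235+285/6,175+135/6),(235+260/6,175+345/6)):
    P=onz("top",uv,43);print(P,proj("scene",P),proj("scene",P+[0,0,7]))
for c in (302,306,310,314):
    print(c);print(a[224:246,c]);print(b[224:246,c])
print(b[215:236:2,318:346])
E
```

```text
r 117.6 a 1.125 Ft -12.5 Fr -4.8 Fz -9.4 t 30.5  tangent [ 0.82 -0.57]
time: 31.33
tool_pos: [503.9, -3.6, 208.8]
tcp_rot: [3.136, -0.006, 0.659]
contact_force: [-0.4, -0.1, -0.5]
grip_width: 50.4
finger_force: 0.0
time: 32.17
tool_pos: [354.9, 217.5, 222.5]
tcp_rot: [3.14, -0.008, 0.659]
contact_force: [0.4, 0.1, 0.7]
grip_width: 50.0
finger_force: 0.0
[615.1 146.5  43. ] [[337.4 232.2]] [[337.5 229.8]]
[514.1 158.5  43. ] [[300.2 238.6]] [[300.1 236.1]]
302
[231 232 229 227 203 168 150 149 149 145 123 101  92  97  90  77  73  72  67  64  62  66]
[234 235 234 230 207 173 150 136 115 116 170 204 213 213 191 157 124 100  87  88  91  92]
306
[231 232 228 210 178 152 141 142 148 136 107 115 175 204 211 205 174 156 170 194 195 160]
[235 235 232 218 182 156 141 124 112 137 191 212 216 208 169 129 102  88  85  89  90  92]
310
[231 234 225 195 162 147 143 145 145 127 112 150 191 207 209 194 187 193 199 198 197 198]
[236 235 231 199 163 148 132 109 119 179 209 216 208 174 140 113  97  91  86  86  89  93]
314
[231 228 214 183 155 148 146 130 114  99 117 175 205 210 207 203 197 197 199 200 200
[... 661 characters left out ...]
 235 235]
 [225 222 214 200 143  92  73 100 152 172 170 168 168 169 170 170 189 219 228 230 231 233 234 234 234 235 234 235]
 [160 159 154 132 104  81  73  88 128 144 145 137 134 137 134 132 130 135 148 169 192 220 232 235 233 231 232 234]
 [143 140 134 118  95  79  75  93 139 162 176 177 177 175 165 155 155 167 183 193 191 190 208 223 233 235 235 235]
 [137 165 178 160 119  93  85 114 171 199 204 204 201 203 205 205 205 208 209 210 207 199 191 204 222 224 220 219]
 [208 210 212 198 152 117 111 116 135 147 148 142 137 145 155 171 195 209 210 209 210 211 212 208 199 175 145 134]
 [214 214 214 196 149 117 110 113 114 112 111 113 112 109 117 139 186 203 208 209 212 213 213 214 211 202 173 140]]
```

The jaw bar's edge rose about 2.5 px, roughly 7 mm. The force rise reversed on unloading, as it should against the stop. The tab at column 324 is on the loosening side. The arm is clear, so I'm handing in.

```bash
python3 -c "
from plant import bot
print(bot.close_job())"
```

```text
the job is handed in; nothing more can be done
None
```

I handed the job in at about 32 s: the lever is on its loosening side, the bolt was unscrewed until it stopped turning (jaw up about 7 mm in the images), the highest measured sideways load on the knob was about 20 N, and the arm is clear; the hand-in gave no verdict.

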